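# Zero the grip-strength tester and pack it in its case

## Robot

A 7-joint arm with a two-finger parallel gripper is mounted at the origin on the work surface. World frame = base frame: x ahead of the robot, y to its left, z up, the work surface at z = 0. Lengths are in m, angles in degrees, forces in N, time in s.
With the tool pointing down it reaches from about 0.425 to 0.875 m from the base axis. Payload 4.7 kg.
Tool frame: the origin (TCP) lies at the very end of the fingers, on their centre line; the grasp point (between the pads) lies 19 mm behind it (hold_point_z is the distance from the TCP to the grasp point, in m); z points along the fingers, y is the direction in which the jaws open and shut (so a half turn about z gives the same grasp; the last joint's range is limited). The gripper opens to 85 mm and grips with 20 to 120 N. Pads are 22 mm wide; open, the fingers measure 114 mm over their backs; the gripper's body (76 mm by 85 mm) begins 54 mm behind the grasp point. The pads swing forward as they close: fully open they stand 13 mm farther back than shut.
Start: joints at [75.235, 18.392, -4.016, 83.108, 1.295, 78.541, -3.26], TCP at [0.174, -0.626, 0.231] pointing down, gripper open.
Joint ranges: [-163.93, 163.93], [-17.29, 119.83], [-79.2, 71.16], [3.27, 140.29], [-89.18, 269.18], [5.43, 117.66], [-154.24, 154.24]. Speed limits (degrees/s): [147.25, 147.25, 180, 180, 180, 180, 180].

## Interface

Orientations are given as a 3x3 rotation matrix whose columns are the frame's x, y, z axes.
In Python, from cell import * gives the robot as it stands. The module is installed in compiled form; this text tells all that it offers.
- The arm moves only by the shell command python3 -m handwheel 'ROWS'. ROWS is text: rows parted by semicolons, each of 7 numbers parted by spaces: the shift along the tool's x, y, z as a fraction of full scale, then the turn, a rotation vector about the tool's x, y, z as a fraction of full scale, then the opening, from 0 (shut) to 1 (fully open). A call has 1 to 5 rows; each row shifts and turns the commanded pose from where the row before left it, along the tool's axes as they then stand; what a row does not reach is not made up. Full scale, the value 1, is 30 mm for a shift and pi/4 rad for a turn. A row lasts 1/8 s, in which the tool goes at most 62.5 mm and 10.7 degrees, less where a joint would pass 70% of its speed; a pose out of reach is approached as far as the arm can. A call with a number of a shift or a turn outside -1 to 1 is refused whole. A call with a gripper value outside its range is refused whole. The fingers move at their own pace and stop on an object; the grip force is fixed at half the most. Time passes only in rows, so rows that do not move let the fingers close. It gives the time, the measured TCP pose, the force and the opening at its end, in the units of the state.
- read_state(): the state, without advancing time (a new reading comes with each control period).
- read_camera(name): name is "scene" or "side" or "wrist"; returns the picture (400x640x3 uint8, red, green, blue); there is no depth.
- camera_model(name): a dict with "mtx" (3x3 intrinsics, pixels), "position" and "attitude" of the camera in the world. Camera axes: x right, y up, looking along -z (the intrinsics and any distortion apply to the point x, -y, -z); pixel columns grow to the right and rows downward; lengths in m; the calibration is good to about 2 mm. A picture is of the moment at which its call begins: read the wrist's pose just before it. camera_model takes no time and is no camera call; for the wrist camera it gives the pose at the moment of the call.
- job_done(): hands the job in, once; it reports no verdict.
The state is a dict: "t": time; "q": joint angles; "dq": joint speeds; "tau": joint torques, N m; "eef_pos": TCP position; "eef_rot": TCP orientation; "ft_force": force on the tool from outside, world axes, zero at the start; "torque": the same for the moment, N m; "opening": finger opening in m.
Only numpy, scipy, OpenCV 4.12 (cv2) and the standard library are available. Lean on these libraries where they do the work, as an engineer would, in place of code of your own. Each camera call takes 0.05 s, during which the arm holds its last target. There are 200 camera calls.

## Task

Put the hand-grip strength tester away for the next clinic: lay it dial up in the moulded pocket of its open case without dropping it in, turn the knob on its dial until the red peak needle is back at its zero stop, and close the case's clear lid fully. Leave everything else on the desk where it stands.

Things in the scene. Friction and masses are not known exactly. Their poses are not given: they have to be found in the camera images.
- tester_neck (a point): Loose grip-strength tester, 0.6 kg, 200 mm long, lying dial up. Point: middle of its aluminium neck (block 44 x 44 mm, 34 mm high; 17 mm above the underside, near the balance point): grip here across its y, 44 mm wide. Its x axis runs along it to the round gauge, z up. Behind the neck (-x): loop of two handles, from 22 to 107 mm back, 62 mm wide, 24 mm high.
- knob_mid (a point): Middle of the reset knob: black, knurled, round, 26 mm across, 22 mm high, upright in the centre of the white dial, 57 mm ahead (+x) of tester_neck. On its axis, 11 mm below its top and 11 mm above the bezel (dial face 13 mm below). The gauge drum under it is 72 mm across and 40 mm high. Axes of the tester, not turning with the knob.
- peak_knob (a joint): Angle of the knob and its red peak needle in rad: 0 is the zero stop; grows clockwise seen from above, up to 4.8. Turn it anticlockwise to bring it back to 0, where it meets a hard stop. A light friction (0.02 N m) keeps it where it is left. A black live needle lies at the zero mark.
- pocket (a point): Where tester_neck comes to lie when the tester is down in the pocket: its gauge end (tester x) along the case's +y. Axes of the case. The bed is 17 mm below this point; four grey pads, 22 mm high, leave 5 mm each side of gauge and loop, 6 mm at either end. Fingers have free space in front of and behind the neck: 68 mm each way to the walls.
- pocket_knob (a point): Where knob_mid comes to lie when the tester is down in the pocket: 57 mm from pocket along the case's +y. Axes of the case.
- lid_hinge_mid (a point): Middle of the lid's hinge line, which runs along the case's y at its far rim: 72.5 mm along +x from the case's centre, 45 mm above the desk. Axes of the case.
- lid_edge (a point): Middle of the clear lid's free edge, at the outer corner; turns with the lid, a shell 145 x 220 x 36 mm, 0.22 kg; 145 mm along the lid from the hinge and 36 mm out. Wide open, it is the lid's farthest point along the case's +x, about 140 mm above the desk, with 40 mm or more of clear desk behind; the lid's highest edge is then at 162 mm, and swings through 195 mm on the way over.
- lid (a joint): Opening of the lid in rad: 0 shut, 2.2 wide open, leaning back on its stop, where it stays by its weight. Pushed forward past upright, to below about 1.1, it falls shut by itself, slowed by its hinge (about 1.5 s).
- case: Case of the tester, fixed to the desk: dark blue tray 145 mm along x, 220 mm along y, 45 mm high (walls 4 mm, bed 6 mm above the desk), latched front looking to -x, clear lid hinged at +x; a dark disc on the light grey bed, at the +y end, marks the gauge's place. Origin under the middle of the tray, z up.
- sanitiser: Bystander: hand-sanitiser bottle with a blue pump, 56 mm across, 150 mm tall (pump spout 35 mm to its +x), standing beyond the tester's gauge; origin at the centre of its underside.
- stapler: Bystander: red and black stapler 140 x 36 x 50 mm lying beside the tester, at least 65 mm clear of its centre line; origin at the centre of its underside, x along it.
- blue_carton: Bystander: white and blue medicine carton 110 x 48 x 34 mm on the other side of the tester; origin at the centre of its underside, x along it.
- orange_carton: Bystander: white and orange medicine carton 100 x 42 x 30 mm at the +y end of the case; origin at the centre of its underside, x along it.
- microphone: Bystander: desk microphone, base 100 x 80 x 35 mm, gooseneck and head rising to 265 mm and bending 64 mm towards its -x; stands in the middle of the desk, beyond the case and the tester. Origin at the centre of its underside.
- pen_mug: Bystander: blue mug of pens, 80 mm across, 150 mm tall with its pens, at the back; origin at the centre of its underside.
- hole_punch: Bystander: blue paper punch 115 x 70 x 66 mm at the back; origin at the centre of its underside.
Things that resemble listed ones, but are neither listed nor needed, are in the scene too. There is more than one size of the part that bears tester_neck; the job needs the smaller.

How it is judged:
By the outcome, as a careful person would: the job done as asked, in the order asked, and still so for the second after the job is handed in, with the robot touching nothing.
It also fails if it takes over 72 s, if anything falls off the work surface, if the arm or the gripper's body presses on something with over 40 N, if the wrist force passes 120 N, or if a joint passes its speed limit or range.

## Working session

There is one attempt and no reset: what is moved stays moved. The work goes in short steps, Python scripts to look and compute and a shell command to move; the robot and the scene stay as the last step left them, time stands still between calls to the robot, and variables do not carry over. Pictures are saved under pics/ and viewed, about 8 in all and at most 12, crops included, and the job is handed in when it is done.

```bash
ls; mkdir -p pics; cat > h.py <<'E'
from cell import *
import numpy as np, cv2
np.set_printoptions(precision=4,suppress=True)
def ray(cam,u,v,cm=None):
    cm=cm or camera_model(cam); M=np.array(cm["mtx"]); R=np.array(cm["attitude"])
    d=np.linalg.inv(M)@np.array([u,v,1.]); return np.array(cm["position"]),R@np.array([d[0],-d[1],-d[2]])
def onz(cam,u,v,z,cm=None):
    p,d=ray(cam,u,v,cm); return p+d*(z-p[2])/d[2]
def proj(cam,P,cm=None):
    cm=cm or camera_model(cam); c=np.array(cm["attitude"]).T@(np.array(P)-np.array(cm["position"]))
    x=np.array(cm["mtx"])@np.array([c[0],-c[1],-c[2]]); return x[:2]/x[2]
def snap(cam,name):
    cm=camera_model(cam); im=read_camera(cam); cv2.imwrite(f"pics/{name}.png",im[:,:,::-1]); np.save(f"pics/{name}.npy",cm,allow_pickle=True); return im,cm
def load(name):
    return cv2.imread(f"pics/{name}.png")[:,:,::-1].copy(), np.load(f"pics/{name}.npy",allow_pickle=True).item()
E
python3 - <<'E'
from h import *
for c in ("scene","side","wrist"):
    im,cm=snap(c,c+"0"); print(c,cm)
s=read_state(); print(s)
E
```

```text
pics
scene {'mtx': array([[375.8697,   0.    , 315.819 ],
       [  0.    , 375.8697, 202.7658],
       [  0.    ,   0.    ,   1.    ]]), 'position': array([1.0317, 0.5389, 0.8891]), 'attitude': array([[-0.6449, -0.5863,  0.4903],
       [ 0.7642, -0.5011,  0.4061],
       [ 0.0076,  0.6365,  0.7712]])}
side {'mtx': array([[367.3332,   0.    , 320.8804],
       [  0.    , 367.3332, 199.9531],
       [  0.    ,   0.    ,   1.    ]]), 'position': array([-0.1297,  0.8298,  0.8571]), 'attitude': array([[-0.7542,  0.4144, -0.5093],
       [-0.6565, -0.4642,  0.5945],
       [ 0.0099,  0.7828,  0.6222]])}
wrist {'mtx': array([[346.3979,   0.    , 324.029 ],
       [  0.    , 346.3979, 197.0225],
       [  0.    ,   0.    ,   1.    ]]), 'position': array([ 0.2542, -0.6039,  0.3737]), 'attitude': array([[ 0.2684,  0.9113,  0.3122],
       [-0.9633,  0.2545,  0.0853],
       [-0.0017, -0.3236,  0.9462]])}
{'t': 0.15, 'q': array([75.2351, 18.4299, -4.017 , 83.1593,  1.2931, 78.542 , -3.2583]), 'dq': array([-0.0213, -0.1187,  0.0734, -0.128 , -0.0122, -0.0046,  0.0284]), 'tau': array([ -0.    , -49.4096,  -0.3827, -31.4686,   0.0132,   0.0083,
        -0.    ]), 'eef_pos': array([ 0.1744, -0.6257,  0.2305]), 'eef_rot': array([[ 0.9633,  0.2685, -0.0005],
       [ 0.2685, -0.9633,  0.0014],
       [-0.    , -0.0015, -1.    ]]), 'ft_force': array([-0.3907,  0.0139,  0.6437]), 'torque': array([-0.0001, -0.0417, -0.0092]), 'opening': 0.08556579388904129}
```

View pics/scene0.png

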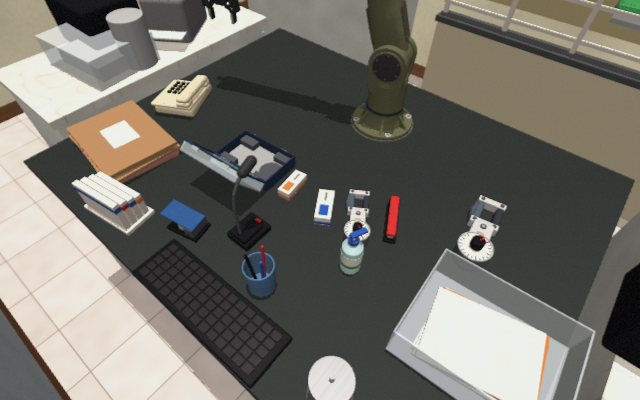

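View pics/side0.png

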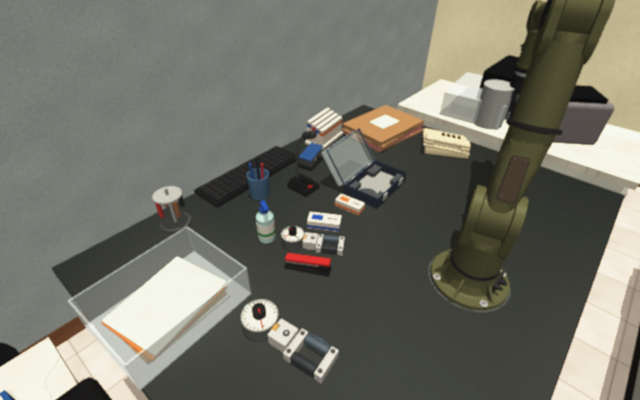

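The scene view shows two testers: one at (357,215), between the blue carton and stapler with the sanitiser beyond its gauge, and one at (482,230). The first is smaller and has the described neighbours, so it should be the one. The case is at (240,160) in scene and (370,175) in side. I'll confirm with an enlarged crop.

```bash
python3 - <<'E'
from h import *
a,_=load("scene0"); b,_=load("side0")
def c(im,x,y,w,h,f): return cv2.resize(im[y:y+h,x:x+w],None,fx=f,fy=f,interpolation=cv2.INTER_CUBIC)
top=np.hstack([c(a,320,170,100,75,4),c(b,265,200,100,75,4)])
bot=np.hstack([c(a,175,120,133,100,3)[:300,:399],np.zeros((300,2,3),np.uint8),c(b,310,120,133,100,3)[:300,:399]])
cv2.imwrite("pics/crop1.png",np.vstack([top,bot])[:,:,::-1])
for n,u,v,z in (("sm gauge",357,229,.04),("sm neck",358,212,.034),("sm tail",359,193,.024),("big gauge",476,244,.04),("big tail",488,200,.024),("case",258,160,.006)): print(n,onz("scene",u,v,z))
for n,u,v,z in (("sm gauge",292,234,.04),("sm tail",342,243,.024),("big gauge",260,315,.04),("big tail",325,365,.024),("case",377,182,.006)): print(n,onz("side",u,v,z))
E
```

```text
sm gauge [0.4898 0.2395 0.04  ]
sm neck [0.4353 0.2039 0.034 ]
sm tail [0.3665 0.1587 0.024 ]
big gauge [0.3215 0.5132 0.04  ]
big tail [0.136  0.4713 0.024 ]
case [ 0.4542 -0.1936  0.006 ]
sm gauge [0.4932 0.2426 0.04  ]
sm tail [0.3578 0.1549 0.024 ]
big gauge [0.3447 0.5098 0.04  ]
big tail [0.1395 0.4933 0.024 ]
case [ 0.4758 -0.2187  0.006 ]
```

View pics/crop1.png

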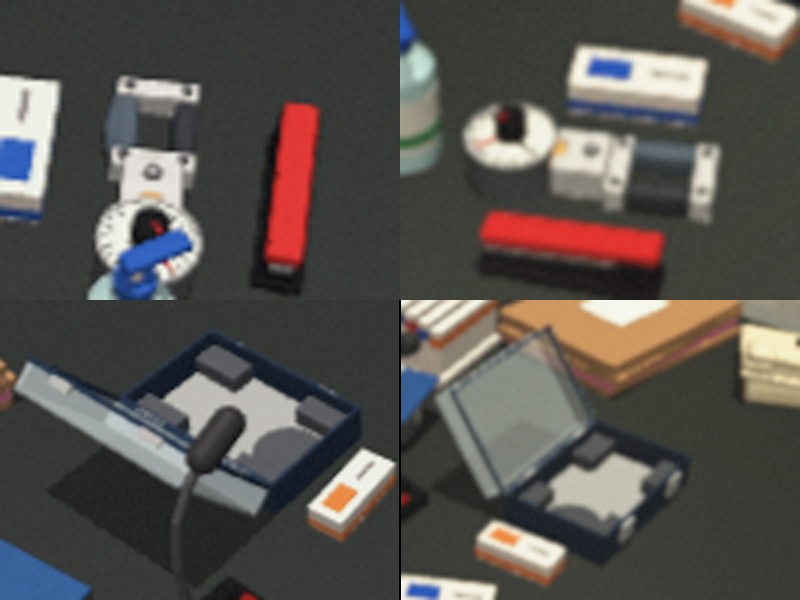

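The crop confirms that the small tester (scene 357,215) has the blue carton and stapler on its two sides and the sanitiser at its gauge. The case is open, with its gauge disc at the orange-carton end. Next I'll measure the case corners and microphone from both views.

```bash
python3 - <<'E'
from h import *
S=[(175+x/3,120+(y-300)/3) for x,y in ((212,335),(360,408),(265,512),(125,400))]
D=[(310+(x-400)/3,120+(y-300)/3) for x,y in ((595,425),(688,460),(605,560),(497,497))]
for n,p in zip(("front-y","front+y","far+y","far-y"),S): print("scene",n,onz("scene",*p,.045)[:2])
for p in D: print("side",onz("side",*p,.045)[:2])
def tri(a,b):
    p,d=ray("scene",*a);q,e=ray("side",*b)
    s=np.linalg.lstsq(np.stack([d,-e],1),q-p,rcond=None)[0]; return (p+s[0]*d+q+s[1]*e)/2,np.linalg.norm(p+s[0]*d-q-s[1]*e)
print("lidtop",[onz("scene",175+x/3,120+(y-300)/3,.162) for x,y in((25,362),(270,510))])
print("mic base",onz("scene",250,231,.03),onz("side",303,185,.03))
print("mic head",onz("scene",247,165,.26),onz("side",308,134,.26))
print("sanit",onz("scene",351,255,.08),"orange",onz("scene",292,182,.03))
s=read_state();print(proj("wrist",[.46,-.2,.03]))
E
```

```text
scene front-y [ 0.4095 -0.2938]
scene front+y [ 0.3887 -0.0837]
scene far+y [ 0.5612 -0.0549]
scene far-y [ 0.5454 -0.2856]
side [ 0.5352 -0.2843]
side [ 0.3961 -0.2954]
side [ 0.3612 -0.0511]
side [ 0.5316 -0.0644]
lidtop [array([ 0.6405, -0.2855,  0.162 ]), array([0.622, 0.029, 0.162])]
mic base [0.6827 0.013  0.03  ] [0.6584 0.0158 0.03  ]
mic head [0.649  0.0095 0.26  ] [0.6262 0.0185 0.26  ]
sanit [0.5898 0.2894 0.08  ] orange [ 0.4697 -0.0235  0.03  ]
[-185.7457 -417.1411]
```

```bash
python3 -m handwheel '1 -1 -0.3 0 0 0 1;1 -1 -0.3 0 0 0 1;1 -1 0 0 0 0 1;1 -1 0 0 0 0 1;1 -1 0 0 0 0 1'
```

```text
t: 0.78
eef_pos: [0.2793, -0.4399, 0.2491]
eef_rot: [[0.963, 0.269, -0.0], [0.269, -0.963, 0.0], [-0.0, -0.0, -1.0]]
ft_force: [0.5, -0.2, -1.3]
opening: 0.0856
```

```bash
python3 -m handwheel '1 -0.7 0 0 0 0 1;1 -0.7 0 0 0 0 1;1 -0.7 0 0 0 0 1;1 -0.7 0 0 0 0 1;1 -0.7 0 0 0 0 1' >/dev/null; python3 -m handwheel '1 -0.7 0 0 0 0 1;1 -0.7 0 0 0 0 1;1 -0.7 0 0 0 0 1;0.7 -0.8 0 0 0 0 1;0 0 0 0 0 0 1'
python3 - <<'E'
from h import *
snap("wrist","w_case")
E
```

```text
t: 2.02
eef_pos: [0.4796, -0.1832, 0.2492]
eef_rot: [[0.962, 0.274, 0.0], [0.274, -0.962, 0.001], [0.0, -0.001, -1.0]]
ft_force: [-0.1, -0.1, -0.4]
opening: 0.0853
```

View pics/w_case.png

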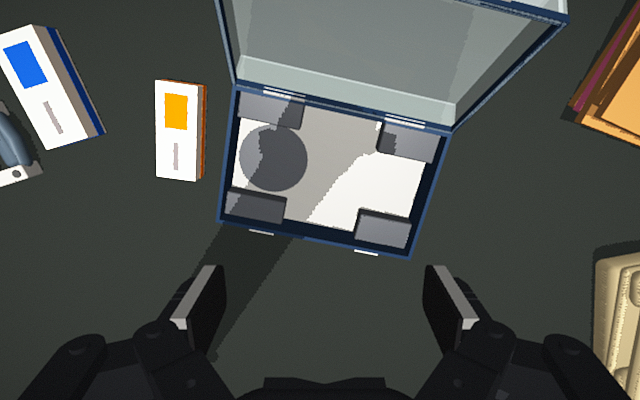

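The wrist view shows the case. The rim corners are about (219,222), (411,258), (453,130) and (236,84), and the bed disc is at about (273,158).

```bash
cat > case.py <<'E'
from h import *
from scipy.optimize import least_squares
im,cm=load("w_case")
# refine: disc by mask, rim outer corners typed
g=cv2.cvtColor(im,cv2.COLOR_RGB2GRAY)
pts=[((-.0725,.11,.045),(219,222)),((-.0725,-.11,.045),(411,258)),((.0725,-.11,.045),(453,131)),((.0725,.11,.045),(235.5,83)),((0,.064,.006),(273,158))]
def T(p,P): c,s=np.cos(p[2]),np.sin(p[2]); return np.array([p[0]+c*P[0]-s*P[1],p[1]+s*P[0]+c*P[1],P[2]])
r=least_squares(lambda p:np.concatenate([proj("wrist",T(p,P),cm)-np.array(u) for P,u in pts]),[.47,-.18,0.05])
if __name__=="__main__":
    print(r.x,np.degrees(r.x[2]),r.fun.reshape(-1,2))
    print("pocket",T(r.x,(0,.007,.023)),"pk",T(r.x,(0,.064,.057)),"lid_edge",T(r.x,(.187,0,.14)))
    c2=load("scene0")[1]; c3=load("side0")[1]
    print([proj("scene",T(r.x,P),c2) for P,_ in pts],[proj("side",T(r.x,P),c3) for P,_ in pts])
E
python3 case.py; python3 -m handwheel '0.2 -1 -0.1 0 0 0 1;0.2 -1 -0.1 0 0 0 1;0.2 -1 -0.1 0 0 0 1;0.2 -1 -0.1 0 0 0 1;0.2 -1 -0.1 0 0 0 1'
```

```text
[ 0.4667 -0.1938  0.0701] 4.018564655279065 [[-1.6697 -0.9078]
 [ 1.1191  0.2198]
 [ 0.7967  0.5011]
 [-1.7145  0.6755]
 [ 1.75   -0.279 ]]
pocket [ 0.4662 -0.1868  0.023 ] pk [ 0.4622 -0.13    0.057 ] lid_edge [ 0.6532 -0.1807  0.14  ]
[array([294.1674, 154.9162]), array([244.3045, 128.811 ]), array([213.7767, 151.7928]), array([264.731 , 181.2394]), array([269.8639, 170.1395])] [array([378.3879, 198.5991]), array([406.3993, 171.3583]), array([374.6303, 159.2906]), array([344.8102, 183.991 ]), array([366.8055, 193.5161])]
t: 2.7
eef_pos: [0.4667, -0.0345, 0.2643]
eef_rot: [[0.964, 0.266, -0.0], [0.266, -0.964, -0.001], [-0.0, 0.001, -1.0]]
ft_force: [0.2, 0.0, 0.4]
opening: 0.0853
```

```bash
python3 -m handwheel '0.2 -1 0 0 0 -0.2 1;0.3 -1 0 0 0 -0.2 1;0.4 -1 0 0 0 0 1;0.4 -1 0 0 0 0 1;0.4 -1 0 0 0 0 1'>/dev/null;python3 -m handwheel '0.5 -1 0 0 0 0 1;0.5 -1 0 0 0 0 1;0.5 -1 0 0 0 0 1;0 -0.5 0 0 0 0 1;0 0 0 0 0 0 1'
python3 - <<'E'
from h import *
snap("wrist","w_t"); print(read_state()["q"])
E
```

```text
t: 3.95
eef_pos: [0.42, 0.2345, 0.2641]
eef_rot: [[0.833, 0.553, -0.0], [0.553, -0.833, -0.001], [-0.001, 0.001, -1.0]]
ft_force: [0.3, -0.2, -0.0]
opening: 0.0855
[ 25.4021  -2.2723 -55.4234 101.7654  -1.8248  79.5674 -86.1662]
```

View pics/w_t.png

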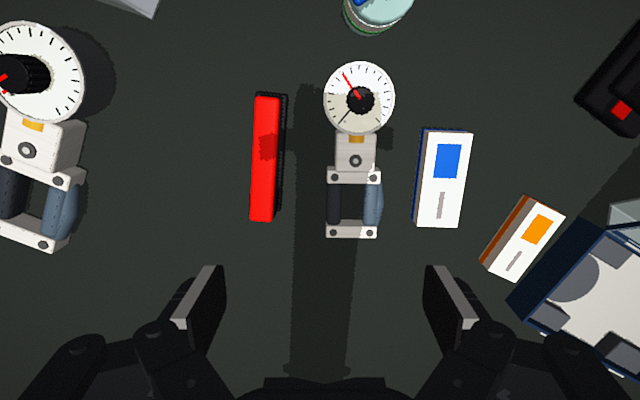

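The small tester is seen from above: dial centre at (359,97), neck at (355,150), and tail bar from (326,232) to (377,232). The black needle points lower-left, and the red one upper-left, about 100° clockwise from zero.

```bash
python3 - <<'E'
from h import *
im,cm=load("w_t"); im=im.astype(int)
sub=im[50:245,315:400]; mask=(sub.min(2)>115).astype(np.uint8)
n,l,st,ce=cv2.connectedComponentsWithStats(mask)
for i in range(1,n):
    if st[i,4]>50: print(st[i]+[315,50,0,0,0],ce[i]+[315,50])
cs,_=cv2.findContours(mask[:80],cv2.RETR_EXTERNAL,cv2.CHAIN_APPROX_NONE)
c=max(cs,key=len)+np.array([315,50]); h=c[:,0]; h=h[h[:,1]<122]; el=cv2.fitEllipse(h); print("dial",el)
for r in (140,145,150,155,160,225,230,234): 
    x=np.where(im[r,320:395].max(1)>85)[0]+320; print(r,x.min(),x.max())
G=onz("wrist",*el[0],.040,cm)
def mid(r,z):
    x=np.where(im[r,320:390].max(1)>85)[0]+320; return onz("wrist",(x.min()+x.max())/2,r,z,cm)
T=mid(230,.024); N=mid(150,.034)
for A in(G,N,T): print(A)
a=np.arctan2(*(G-T)[1::-1]); print(np.degrees(a), "dist",np.linalg.norm((G-T)[:2]))
print("neck from gauge",G[:2]-.057*np.array([np.cos(a),np.sin(a)]))
for v in (132,168): print(v,onz("wrist",355,v,.034,cm))
o=cv2.resize(im[55:140,315:405].astype(np.uint8),None,fx=6,fy=6,interpolation=cv2.INTER_CUBIC);cv2.imwrite("pics/dial.png",o[:,:,::-1])
E
```

```text
[ 323   61   73  124 5354] [357.3902 119.2854]
[326 226  51  13 554] [351.6841 231.5253]
dial ((358.71990966796875, 97.78623962402344), (70.97994232177734, 74.10607147216797), 18.017253875732422)
140 336 376
145 336 375
150 335 375
155 335 375
160 335 374
225 326 377
230 326 376
234 326 376
[0.493  0.2403 0.04  ]
[0.4462 0.2112 0.034 ]
[0.3625 0.1569 0.024 ]
32.56777915268894 dist 0.1548008053814851
neck from gauge [0.4449 0.2096]
132 [0.4621 0.2225 0.034 ]
168 [0.4297 0.1996 0.034 ]
```

View pics/dial.png

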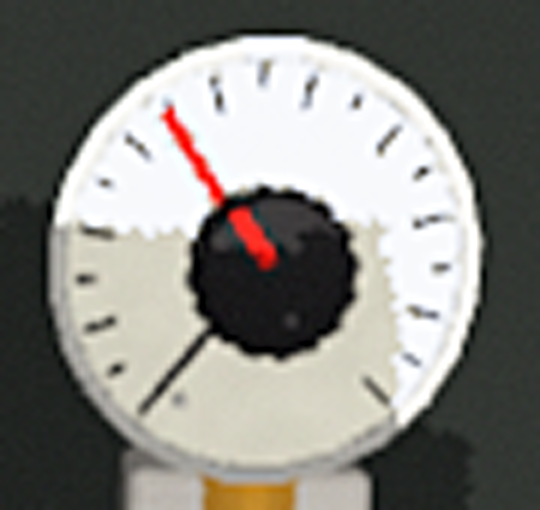

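Red reads about 104° clockwise from the black zero needle, so the knob needs about 104° anticlockwise. Descending on the neck now.

```bash
python3 -m handwheel '0.27 0.6 0 0 0 0.02 0.7;0 0.54 1 0 0 0 0.7;0 0 1 0 0 0 0.7;0 0 1 0 0 0 0.7;0 0 1 0 0 0 0.7'>/dev/null;python3 -m handwheel '0 0 1 0 0 0 0.7;0 0 0.8 0 0 0 0.7;0 0 0 0 0 0 0.7'
python3 - <<'E'
from h import *
im,cm=snap("wrist","w_t2"); s=read_state(); print(s["eef_pos"],s["opening"])
print(proj("wrist",s["eef_pos"]+[0,0,0.01],cm))
E
```

```text
t: 5.0
eef_pos: [0.4455, 0.2083, 0.0883]
eef_rot: [[0.843, 0.537, -0.004], [0.537, -0.843, -0.001], [-0.004, -0.001, -1.0]]
ft_force: [0.0, 0.3, 0.6]
opening: 0.0595
[0.4463 0.2092 0.0897] 0.05993766987052009
[323.1144 276.0254]
```

View pics/w_t2.png

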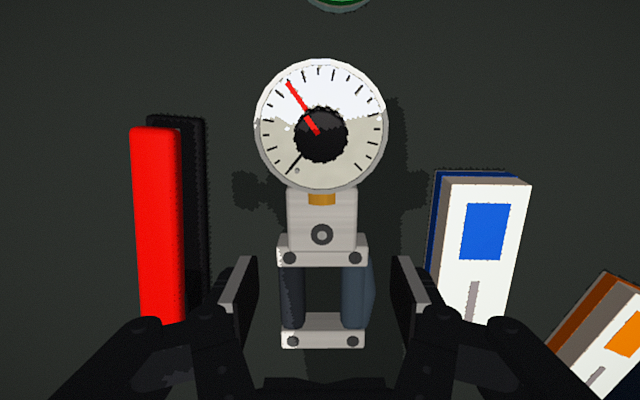

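The fingers straddle the neck with clearance to the stapler and the blue carton. The neck screw is at (321,235), centred.

```bash
python3 - <<'E'
from h import *
im,cm=load("w_t2")
print(onz("wrist",322,189,.034,cm),onz("wrist",322,250,.034,cm),"dial",onz("wrist",320,124,.04,cm))
E
python3 -m handwheel '0 0 0.9 0 0 0 0.7;0 0 0.9 0 0 0 0.7;0 0 0.7 0 0 0 0.7;0 0 0.3 0 0 0 0.7;0 0 0 0 0 0 0.7'
```

```text
[0.4617 0.2201 0.034 ] [0.4273 0.1983 0.034 ] dial [0.4942 0.242  0.04  ]
t: 5.68
eef_pos: [0.4464, 0.2106, 0.0067]
eef_rot: [[0.842, 0.539, 0.0], [0.539, -0.842, 0.0], [0.0, 0.0, -1.0]]
ft_force: [0.4, -0.2, 0.8]
opening: 0.06
```

```bash
python3 -m handwheel '0 0 0.1 0 0 0 0.4;0 0 0 0 0 0 0.2;0 0 0 0 0 0 0.2;0 0 0 0 0 0 0.2;0 0 0 0 0 0 0.2'; python3 -m handwheel '0 0 -0.1 0 0 0 0.2;0 0 -0.3 0 0 0 0.2;0 0 -0.5 0 0 0 0.2;0 0 -0.5 0 0 0 0.2;0 0 0 0 0 0 0.2'
```

```text
t: 6.3
eef_pos: [0.447, 0.2112, 0.0048]
eef_rot: [[0.842, 0.54, 0.003], [0.54, -0.842, 0.0], [0.002, 0.001, -1.0]]
ft_force: [-0.1, -1.3, 4.7]
opening: 0.043
t: 6.92
eef_pos: [0.4471, 0.2113, 0.0471]
eef_rot: [[0.842, 0.54, 0.004], [0.54, -0.842, 0.001], [0.003, 0.001, -1.0]]
ft_force: [-0.1, 1.2, -6.1]
opening: 0.0431
```

```bash
python3 -m handwheel '0 0 -1 0 0 0 0.2;-0.54 0.84 -0.9 0 0 0 0.2;-0.54 0.84 -0.4 0 0 0 0.2;-0.54 0.84 0 0 0 0 0.2;-0.54 0.84 0 0 0 0 0.2'>/dev/null; python3 -m handwheel '-0.54 0.84 0 0 0 0 0.2;-0.54 0.84 0 0 0 0 0.2;-0.54 0.84 0 0 0 -0.1 0.2;0 0 0 0 0 -0.18 0.2;0 0 0 0 0 -0.2 0.2'>/dev/null;  python3 -m handwheel '0 0 0 0 0 -0.2 0.2;0 0 0 0 0 -0.2 0.2;0 0 0 0 0 -0.2 0.2;0 0 0 0 0 -0.18 0.2;0 0 0 0 0 -0.1 0.2'; python3 -c "
from h import *
print(read_state()['q'])"
```

```text
t: 8.8
eef_pos: [0.4451, 0.0013, 0.114]
eef_rot: [[-0.071, 0.997, -0.001], [0.997, 0.071, -0.0], [-0.0, -0.001, -1.0]]
ft_force: [-0.3, -0.1, -4.2]
opening: 0.043
[ 43.3756   0.7562 -46.6218 117.7842   0.6443  61.7333   0.5351]
```

```bash
python3 -m handwheel '-1 0.05 0 0 0 0 0.2;-1 0.05 0 0 0 0 0.2;-1 0.05 0 0 0 0 0.2;-1 0.05 0 0 0 0 0.2;-1 0.05 0 0 0 0 0.2'>/dev/null; python3 -m handwheel '-0.9 0 0 0 0 0 0.2;-0.4 0 0 0 0 0 0.2;0 0 0 0 0 0 0.2'
python3 - <<'E'
from h import *
from case import T,r
im,cm=snap("wrist","w_p"); s=read_state(); print(s["eef_pos"],s["q"])
print("pocket",T(r.x,(0,.007,.023)))
o=im.copy()
for P in ((-.0725,.11,.045),(.0725,.11,.045),(-.0685,.106,.045),(.0685,.106,.045)):
    u=proj("wrist",T(r.x,P),cm); print(u); cv2.circle(o,tuple(int(round(x)) for x in u),2,(255,0,255),-1)
cv2.imwrite("pics/w_p2.png",o[:,:,::-1])
E
```

```text
t: 9.8
eef_pos: [0.4655, -0.187, 0.114]
eef_rot: [[-0.067, 0.998, -0.0], [0.998, 0.067, 0.001], [0.001, -0.0, -1.0]]
ft_force: [-0.1, 0.8, -5.6]
opening: 0.043
[ 0.4656 -0.1859  0.114 ] [ 53.3316   8.3628 -36.7613 110.9646   5.5756  62.4778  18.1721]
pocket [ 0.4662 -0.1868  0.023 ]
[196.7143  41.3618]
[454.9485  40.2813]
[204.6406  49.049 ]
[447.0221  48.0491]
```

View pics/w_p2.png

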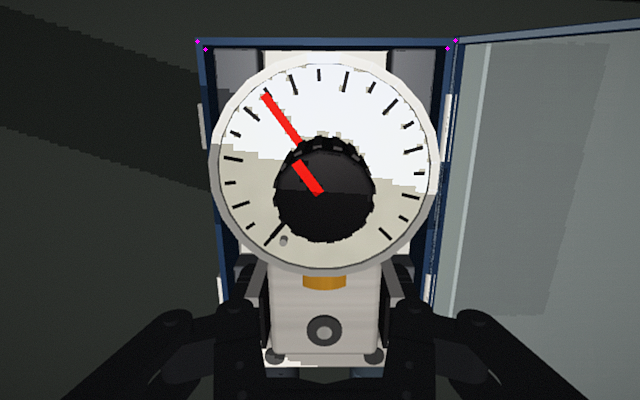

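```bash
python3 - <<'E'
from h import *
from case import T,r
im,cm=load("w_p")
m=((im.min(2)>90)).astype(np.uint8); m[262:]=0; m[:,:205]=0; m[:,445:]=0
# outer silhouette edges of the dial per row
L=[(u0,v) for v,u0 in ((100,None),)]
for v in (120,150,170,190,210):
    row=im[v].astype(int).min(1); x=np.where(row[205:450]>110)[0]+205; print(v,x.min(),x.max())
g=onz("wrist",324.5,167,.149,cm); print("gauge",g, "pocket gauge",T(r.x,(0,.064,.046)))
# left wall inner / right rim at few rows
E
```

```text
120 218 449
150 210 449
170 209 439
190 211 449
210 219 449
gauge [ 0.4615 -0.1311  0.149 ] pocket gauge [ 0.4622 -0.13    0.046 ]
```

```bash
python3 -m handwheel '0.03 0.02 0.8 0 0 0 0.2;0 0 0.8 0 0 0 0.2;0 0 0.6 0 0 0 0.2;0 0 0.4 0 0 0 0.2;0 0 0.3 0 0 0 0.2'; python3 -m handwheel '0 0 0.2 0 0 0 0.2;0 0 0.15 0 0 0 0.2;0 0 0.1 0 0 0 0.2;0 0 0 0 0 0 0.2'
```

```text
t: 10.48
eef_pos: [0.4665, -0.1857, 0.0269]
eef_rot: [[-0.068, 0.998, 0.0], [0.998, 0.068, 0.0], [-0.0, 0.0, -1.0]]
ft_force: [-0.4, -0.1, -5.4]
opening: 0.0432
t: 10.98
eef_pos: [0.4663, -0.1861, 0.0138]
eef_rot: [[-0.067, 0.998, -0.0], [0.998, 0.067, -0.0], [-0.0, -0.0, -1.0]]
ft_force: [0.2, 0.1, -5.8]
opening: 0.043
```

Still carrying the full weight, with no contact; about 3 mm remains.

```bash
python3 -m handwheel '0 0 0.05 0 0 0 0.2;0 0 0.03 0 0 0 0.2;0 0 0 0 0 0 0.2'; python3 -m handwheel '0 0 0.03 0 0 0 0.2;0 0 0 0 0 0 0.2'
```

```text
t: 11.35
eef_pos: [0.4663, -0.186, 0.0114]
eef_rot: [[-0.067, 0.998, -0.0], [0.998, 0.067, -0.0], [-0.0, -0.0, -1.0]]
ft_force: [-0.2, -0.5, -5.1]
opening: 0.0431
t: 11.6
eef_pos: [0.4664, -0.1862, 0.0108]
eef_rot: [[-0.068, 0.998, 0.0], [0.998, 0.068, -0.0], [-0.0, 0.0, -1.0]]
ft_force: [-1.0, -0.7, -1.3]
opening: 0.0432
```

```bash
python3 -m handwheel '0 0 0.02 0 0 0 0.2;0 0 0 0 0 0 0.2'; python3 -m handwheel '0 0 0 0 0 0 0.65;0 0 0 0 0 0 0.65;0 0 -0.4 0 0 0 0.65;0 0 -0.8 0 0 0 0.65;0 0 -1 0 0 0 0.6'; python3 -m handwheel '0 0 -1 0 0 0 0.45;0 0 -0.8 0 0 0 0.45;0 0 0 0 0 0 0.45'
python3 - <<'E'
from h import *
im,cm=snap("wrist","w_in"); s=read_state(); print(s["eef_pos"],s["eef_rot"],s["q"])
E
```

```text
t: 11.85
eef_pos: [0.4664, -0.1862, 0.0108]
eef_rot: [[-0.067, 0.998, -0.0], [0.998, 0.067, -0.001], [-0.001, -0.0, -1.0]]
ft_force: [-4.3, 0.3, 5.1]
opening: 0.0428
t: 12.48
eef_pos: [0.4662, -0.1858, 0.077]
eef_rot: [[-0.068, 0.998, -0.0], [0.998, 0.068, 0.0], [0.0, -0.0, -1.0]]
ft_force: [-0.1, -1.0, -0.4]
opening: 0.0515
t: 12.85
eef_pos: [0.4681, -0.1866, 0.1325]
eef_rot: [[-0.068, 0.998, 0.005], [0.998, 0.068, -0.003], [-0.003, 0.004, -1.0]]
ft_force: [0.4, -0.5, -0.0]
opening: 0.0386
[ 0.467  -0.1863  0.131 ] [[-0.0675  0.9977  0.002 ]
 [ 0.9977  0.0675 -0.0016]
 [-0.0017  0.0019 -1.    ]] [ 53.8674   7.2426 -37.155  109.9134   4.9093  64.2495  18.679 ]
```

View pics/w_in.png

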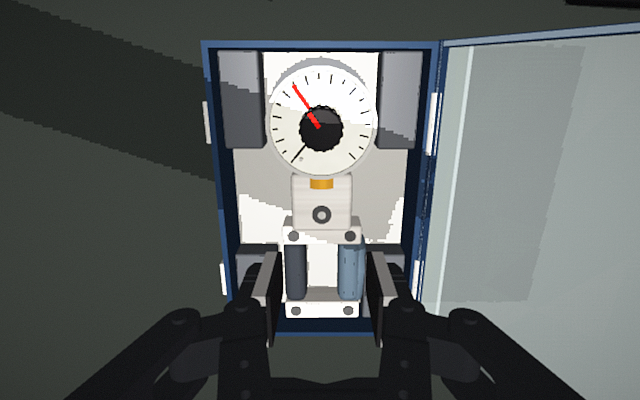

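The tester lies flat between the pads, with its dial centre at (322,119), black tip at (293,162) and red tip at (293,84). I'll compute the knob position and angles on the dial plane.

```bash
cat > dial.py <<'E'
from h import *
def dial(name,c,u0=262,u1=382,v0=55,v1=180):
    im,cm=load(name); im=im.astype(int); A=im[v0:v1,u0:u1]
    red=(A[...,0]>150)&(A[...,1]<90)&(A[...,2]<90); drk=A.max(2)<75
    def polar(m):
        v,u=np.where(m); P=np.array([onz("wrist",a+u0,b+v0,.044,cm)[:2] for a,b in zip(u,v)])-c
        r=np.hypot(*P.T); k=(r>.019)&(r<.027); return np.degrees(np.arctan2(P[k,1],P[k,0])),r[k]
    a,_=polar(red); b,_=polar(drk)
    print("red deg",np.round(np.sort(a))[::max(1,len(a)//8)],"dark hist",{int(k):int((np.round(b/4)*4==k).sum()) for k in np.unique(np.round(b/4)*4)})
    print("red med",np.median(a))
if __name__=="__main__":
    im,cm=load("w_in")
    m=(im[55:172,262:382].min(2)>125).astype(np.uint8); n,l,st,ce=cv2.connectedComponentsWithStats(m)
    # knob: dark blob
    k=(im[95:162,290:352].max(2)<70).astype(np.uint8); n,l,st,ce=cv2.connectedComponentsWithStats(k); i=1+st[1:,4].argmax(); print("knob",st[i]+[290,95,0,0,0])
    print("knob top",onz("wrist",320.7,128,.068,cm))
    D=onz("wrist",322,119,.046,cm); print("dial",D)
    for p in ((270,119),(375,119),(322,65),(322,174)): print(onz("wrist",*p,.046,cm))
    dial("w_in",D[:2])
E
python3 dial.py
```

```text
knob [ 291  105   52   57 1219]
knob top [ 0.4621 -0.1318  0.068 ]
dial [ 0.4627 -0.129   0.046 ]
[ 0.4289 -0.1312  0.046 ]
[ 0.4971 -0.1267  0.046 ]
[ 0.4605 -0.0962  0.046 ]
[ 0.4651 -0.1659  0.046 ]
red deg [134. 135. 136. 136. 137. 137. 138. 139. 139. 140.] dark hist {-128: 3, -124: 3, -120: 15, -116: 6, -112: 7, -108: 5, -104: 5, -100: 9, -96: 7, -92: 7, -88: 7, -84: 8, -80: 5, -76: 6, -72: 4, -68: 6, -64: 2, -60: 1, -56: 1, -52: 1, 12: 1, 44: 1, 48: 1, 64: 1, 80: 4, 116: 2, 152: 1}
red med 136.76129014890265
```

```bash
python3 -m handwheel '0.93 -0.01 0 0 0 0 0.5;0.93 -0.01 0 0 0 0.15 0.5;0 0 0 0 0 0.2 0.5;0 0 0 0 0 0.2 0.5;0 0 0.4 0 0 0.2 0.5'>/dev/null; python3 -m handwheel '0 0 0.4 0 0 0.2 0.5;0 0 0.4 0 0 0.2 0.5;0 0 0 0 0 0 0.5;0 0 0 0 0 0 0.5'; python3 - <<'E'
from h import *
im,cm=snap("wrist","w_k"); s=read_state(); R=s["eef_rot"]; print(s["eef_pos"],R,s["q"])
E
```

```text
t: 14.02
eef_pos: [0.4618, -0.1302, 0.0938]
eef_rot: [[0.74, 0.673, -0.0], [0.673, -0.74, 0.0], [-0.0, -0.0, -1.0]]
ft_force: [-0.4, -0.0, 0.2]
opening: 0.0428
[ 0.4621 -0.1303  0.094 ] [[ 0.7402  0.6723  0.0001]
 [ 0.6723 -0.7402 -0.    ]
 [ 0.0001  0.0001 -1.    ]] [ 47.8936   6.9488 -36.9284 114.8559   4.8311  59.6618 -39.0276]
```

View pics/w_k.png

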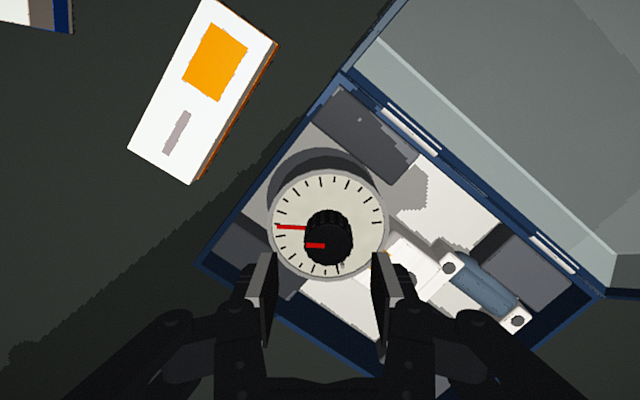

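The knob at (327,243) is centred between the jaws. I'll check its offset along tool x and the red angle.

```bash
python3 - <<'E'
from h import *
im,cm=load("w_k"); R=np.array([[.7402,.6723,0],[.6723,-.7402,0],[0,0,-1]]); p=np.array([.4621,-.1303,.094])
for q in ((327,243,.068),(328,224,.046)):
    P=onz("wrist",*q,cm); print(P,R.T@(P-p))
c=np.array([.4622,-.1305])
for n,q in (("red tip",(277,226)),("red inner",(303,228)),("blk",(339,271))):
    P=onz("wrist",*q,.044,cm)[:2]-c; print(n,np.hypot(*P),np.degrees(np.arctan2(P[1],P[0])))
E
```

```text
[ 0.4618 -0.1323  0.068 ] [-0.0015  0.0013  0.026 ]
[ 0.4636 -0.1317  0.046 ] [0.0001 0.002  0.048 ]
red tip 0.029175679266245383 136.20462814112864
red inner 0.013764870722298001 146.20877916129038
blk 0.03428434896392221 -122.61171537047429
```

```bash
python3 -m handwheel '-0.02 0.05 0.6 0 0 0 0.5;0 0 0.5 0 0 0 0.5;0 0 0.35 0 0 0 0.5;0 0 0 0 0 0 0.5;0 0 0 0 0 0 0.2'; python3 -m handwheel '0 0 0 0 0 0 0.2;0 0 0 0 0 0 0.2;0 0 0 0 0 0 0.2'; python3 -c "
from h import *
s=read_state();print(s['torque'],s['opening'])"
```

```text
t: 14.7
eef_pos: [0.4628, -0.1319, 0.0506]
eef_rot: [[0.741, 0.671, 0.001], [0.671, -0.741, -0.0], [0.0, 0.001, -1.0]]
ft_force: [2.5, -4.1, 1.0]
opening: 0.0258
t: 15.08
eef_pos: [0.4629, -0.132, 0.0508]
eef_rot: [[0.742, 0.671, 0.001], [0.671, -0.742, -0.0], [0.0, 0.001, -1.0]]
ft_force: [-0.2, -0.1, 1.8]
opening: 0.0241
[0.0449 0.0076 0.0375] 0.02414931453779577
```

```bash
python3 -m handwheel '0 0 0 0 0 -0.2 0.2;0 0 0 0 0 -0.2 0.2;0 0 0 0 0 -0.2 0.2;0 0 0 0 0 -0.2 0.2;0 0 0 0 0 0 0.2'; python3 -c "
from h import *
s=read_state();print(s['torque'],s['opening'],s['eef_rot'][:,0])
snap('wrist','w_r1')"; python3 -m handwheel '0 0 0 0 0 -0.2 0.2;0 0 0 0 0 -0.2 0.2;0 0 0 0 0 -0.2 0.2;0 0 0 0 0 -0.2 0.2;0 0 0 0 0 0 0.2';python3 -c "
from h import *
s=read_state();print(s['torque'],s['opening'],s['eef_rot'][:,0])
snap('wrist','w_r2')"
```

```text
t: 15.7
eef_pos: [0.4628, -0.1319, 0.0508]
eef_rot: [[0.207, 0.978, 0.0], [0.978, -0.207, -0.0], [-0.0, 0.0, -1.0]]
ft_force: [-1.1, 0.7, 4.3]
opening: 0.0239
[0.1612 0.164  0.0241] 0.023852739081746295 [ 0.2075  0.9782 -0.0001]
t: 16.38
eef_pos: [0.4626, -0.1319, 0.0508]
eef_rot: [[-0.407, 0.913, -0.0], [0.913, 0.407, -0.0], [-0.0, -0.0, -1.0]]
ft_force: [-0.9, 1.4, 6.3]
opening: 0.0238
[0.2146 0.3393 0.0106] 0.023761378535533225 [-0.4072  0.9133 -0.0003]
```

```bash
cat > red.py <<'E'
from h import *
import sys
def red(name,c=np.array([.4628,-.1316])):
    im,cm=load(name); im=im.astype(int)
    m=((im[...,0]>110)&(im[...,1]<60)&(im[...,2]<60)).astype(np.uint8); m[:120]=0; m[300:]=0
    n,l,st,ce=cv2.connectedComponentsWithStats(m)
    for i in range(1,n):
        if st[i,4]<8: continue
        v,u=np.where(l==i); out=[]
        for z in (.044,.068):
            P=np.array([onz("wrist",a,b,z,cm)[:2] for a,b in zip(u,v)])-c; r=np.hypot(*P.T); a=np.degrees(np.arctan2(P[:,1],P[:,0]))%360
            d=cv2.fitLine(P.astype(np.float32),cv2.DIST_L2,0,.01,.01).ravel()
            out.append((z,"r",round(r.min(),4),round(r.max(),4),"ang at rmax",round(a[r.argmax()]),"line",round(np.degrees(np.arctan2(d[1],d[0]))%360,1)))
        print(name,st[i],out)
for n in sys.argv[1:]: red(n)
E
python3 red.py w_in w_k w_r1 w_r2
```

```text
w_in [311 120  10   9  47] [(0.044, 'r', np.float64(0.002), np.float64(0.0074), 'ang at rmax', 170, 'line', np.float32(318.2)), (0.068, 'r', np.float64(0.0015), np.float64(0.0078), 'ang at rmax', 149, 'line', np.float32(318.2))]
w_k [277 224  28   6  98] [(0.044, 'r', np.float64(0.014), np.float64(0.0304), 'ang at rmax', 137, 'line', np.float32(309.1)), (0.068, 'r', np.float64(0.0143), np.float64(0.0285), 'ang at rmax', 112, 'line', np.float32(309.1))]
w_k [306 242  19   7  97] [(0.044, 'r', np.float64(0.0133), np.float64(0.0205), 'ang at rmax', 183, 'line', np.float32(310.3)), (0.068, 'r', np.float64(0.0025), np.float64(0.0121), 'ang at rmax', 149, 'line', np.float32(310.3))]
w_r1 [260 260  14   6  53] [(0.044, 'r', np.float64(0.0253), np.float64(0.0319), 'ang at rmax', 174, 'line', np.float32(359.1)), (0.068, 'r', np.float64(0.0245), np.float64(0.0292), 'ang at rmax', 144, 'line', np.float32(359.1))]
w_r1 [295 288  25   7 146] [(0.044, 'r', np.float64(0.0181), np.float64(0.0248), 'ang at rmax', 222, 'line', np.float32(344.9)), (0.068, 'r', np.float64(0.0033), np.float64(0.0131), 'ang at rmax', 182, 'line', np.float32(344.9))]
w_r2 [259 260  17   6  55] [(0.044, 'r', np.float64(0.0248), np.float64(0.0327), 'ang at rmax', 208, 'line', np.float32(34.1)), (0.068, 'r', np.float64(0.0244), np.float64(0.0299), 'ang at rmax', 181, 'line', np.float32(34.1))]
w_r2 [295 288  25   7 148] [(0.044, 'r', np.float64(0.0177), np.float64(0.0248), 'ang at rmax', 257, 'line', np.float32(20.4)), (0.068, 'r', np.float64(0.0032), np.float64(0.0134), 'ang at rmax', 216, 'line', np.float32(20.4))]
```

```bash
cat > tq.py <<'E'
from cell import *
import numpy as np
s=read_state(); print("T",np.round(s['torque'],3),"F",np.round(s['ft_force'],1),round(float(np.degrees(np.arctan2(s['eef_rot'][1,0],s['eef_rot'][0,0]))),2),s['q'][6].round(1))
E
python3 -m handwheel '0 0 0 0 0 -0.1 0.2;0 0 0 0 0 -0.1 0.2;0 0 0 0 0 -0.1 0.2;0 0 0 0 0 -0.05 0.2;0 0 0 0 0 0 0.2' >/dev/null;python3 tq.py
python3 -m handwheel '0 0 0 0 0 -0.05 0.2;0 0 0 0 0 0 0.2' >/dev/null;python3 tq.py
```

```text
T [0.125 0.334 0.07 ] F [-1.4  0.8  5.8] 129.73 43.1
T [ 0.159  0.374 -0.028] F [-2.   0.4  6. ] 131.97 45.3
```

```bash
python3 -m handwheel '0 0 0 0 0 -0.04 0.2;0 0 0 0 0 0 0.2' >/dev/null;python3 tq.py
```

```text
T [0.136 0.319 0.041] F [-1.7  0.8  6.1] 133.77 47.0
```

```bash
python3 -m handwheel '0 0 0 0 0 -0.04 0.2;0 0 0 0 0 0 0.2' >/dev/null;python3 tq.py;python3 -m handwheel '0 0 0 0 0 -0.04 0.2;0 0 0 0 0 0 0.2' >/dev/null;python3 tq.py;python3 -m handwheel '0 0 0 0 0 -0.04 0.2;0 0 0 0 0 0 0.2' >/dev/null;python3 tq.py; python3 -c "
from h import *
snap('wrist','w_r3')"; python3 red.py w_r3
```

```text
T [ 0.144  0.365 -0.003] F [-1.4  1.   5.5] 135.57 48.7
T [0.109 0.354 0.073] F [-1.4  0.5  5.1] 137.37 50.4
T [0.183 0.359 0.006] F [-2.6  0.4  4.5] 139.17 52.1
w_r3 [428 120  14  14  14] [(0.044, 'r', np.float64(0.0786), np.float64(0.0794), 'ang at rmax', 106, 'line', np.float32(7.3)), (0.068, 'r', np.float64(0.0768), np.float64(0.0782), 'ang at rmax', 112, 'line', np.float32(7.3))]
w_r3 [468 159  24  24  24] [(0.044, 'r', np.float64(0.0799), np.float64(0.084), 'ang at rmax', 77, 'line', np.float32(7.3)), (0.068, 'r', np.float64(0.076), np.float64(0.0775), 'ang at rmax', 86, 'line', np.float32(7.3))]
w_r3 [260 260  11   6  49] [(0.044, 'r', np.float64(0.0274), np.float64(0.0325), 'ang at rmax', 233, 'line', np.float32(55.9)), (0.068, 'r', np.float64(0.0263), np.float64(0.0302), 'ang at rmax', 204, 'line', np.float32(55.9))]
w_r3 [295 288  25   7 147] [(0.044, 'r', np.float64(0.0172), np.float64(0.0245), 'ang at rmax', 281, 'line', np.float32(45.2)), (0.068, 'r', np.float64(0.0033), np.float64(0.0135), 'ang at rmax', 239, 'line', np.float32(45.2))]
```

```bash
python3 - <<'E'
from h import *
im,_=load("w_r3"); o=cv2.resize(im[200:330,230:390],None,fx=4,fy=4,interpolation=cv2.INTER_CUBIC); cv2.imwrite("pics/c_r3.png",o[:,:,::-1])
E
```

```text
(no output)
```

View pics/c_r3.png

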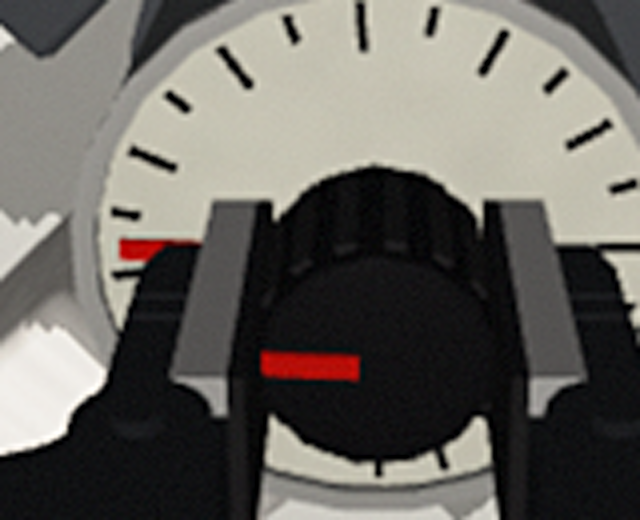

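The red needle is about 6–10° short of the black zero needle at crop (125,272). I'll continue in small steps until the stop shows in the torque.

```bash
python3 -m handwheel '0 0 0 0 0 -0.04 0.2;0 0 0 0 0 0 0.2' >/dev/null;python3 tq.py;python3 -m handwheel '0 0 0 0 0 -0.04 0.2;0 0 0 0 0 0 0.2' >/dev/null;python3 tq.py;python3 -m handwheel '0 0 0 0 0 -0.04 0.2;0 0 0 0 0 0 0.2' >/dev/null;python3 tq.py
```

```text
T [0.103 0.387 0.006] F [-1.9  0.6  6.2] 140.97 53.8
T [0.131 0.42  0.011] F [-2.3  1.4  5.6] 142.77 55.5
T [0.104 0.378 0.038] F [-2.3  0.4  6.1] 144.57 57.2
```

```bash
python3 -m handwheel '0 0 0 0 0 -0.02 0.2;0 0 0 0 0 0 0.2' >/dev/null;python3 tq.py; python3 tq.py
```

```text
T [0.126 0.398 0.027] F [-1.6  1.6  5.5] 145.46 58.1
T [0.126 0.398 0.027] F [-1.6  1.6  5.5] 145.46 58.1
```

```bash
cat > strip.py <<'E'
from h import *
import sys
im,cm=snap("wrist",sys.argv[1]); im=im.astype(int)
for v in range(250,284): print(v,[tuple(int(z) for z in im[v,u]) for u in (259,261,263,266)])
E
python3 strip.py w_r4; python3 red.py w_r4 | tail -2
```

```text
250 [(195, 191, 177), (196, 193, 176), (202, 200, 183), (200, 197, 182)]
251 [(195, 192, 177), (196, 193, 178), (193, 192, 175), (195, 191, 175)]
252 [(196, 193, 178), (195, 193, 177), (193, 191, 174), (195, 191, 174)]
253 [(195, 191, 177), (195, 192, 177), (194, 190, 175), (195, 192, 175)]
254 [(193, 191, 175), (193, 190, 175), (193, 190, 177), (192, 188, 173)]
255 [(195, 193, 176), (193, 190, 174), (193, 189, 175), (191, 189, 175)]
256 [(193, 190, 176), (193, 189, 175), (193, 192, 176), (193, 192, 175)]
257 [(194, 190, 176), (195, 194, 178), (194, 192, 176), (193, 194, 177)]
258 [(197, 196, 182), (191, 189, 173), (199, 205, 188), (200, 204, 187)]
259 [(188, 182, 166), (153, 126, 114), (161, 153, 139), (150, 148, 135)]
260 [(175, 136, 124), (146, 0, 0), (146, 0, 0), (136, 0, 0)]
261 [(133, 77, 70), (188, 6, 3), (182, 6, 2), (187, 11, 12)]
262 [(69, 0, 0), (185, 7, 4), (181, 13, 8), (182, 12, 7)]
263 [(148, 111, 101), (182, 0, 0), (179, 4, 1), (190, 10, 7)]
264 [(198, 176, 160), (183, 35, 32), (182, 22, 18), (181, 29, 23)]
265 [(190, 183, 167), (189, 152, 139), (189, 150, 136), (124,
[... 949 characters left out ...]

280 [(204, 202, 185), (37, 38, 37), (15, 17, 18), (18, 18, 21)]
281 [(156, 155, 141), (0, 0, 0), (17, 17, 21), (17, 16, 19)]
282 [(84, 84, 77), (0, 3, 6), (15, 14, 16), (12, 13, 16)]
283 [(57, 57, 56), (11, 12, 16), (15, 15, 15), (16, 17, 18)]
w_r4 [260 260  11   6  49] [(0.044, 'r', np.float64(0.0274), np.float64(0.0325), 'ang at rmax', 239, 'line', np.float32(62.2)), (0.068, 'r', np.float64(0.0264), np.float64(0.0302), 'ang at rmax', 210, 'line', np.float32(62.2))]
w_r4 [295 288  25   7 148] [(0.044, 'r', np.float64(0.0171), np.float64(0.0244), 'ang at rmax', 287, 'line', np.float32(51.4)), (0.068, 'r', np.float64(0.0032), np.float64(0.0135), 'ang at rmax', 245, 'line', np.float32(51.4))]
```

The black tick is now under the red needle, at row 262. I'll nudge further to reach the hard stop.

```bash
python3 -m handwheel '0 0 0 0 0 -0.02 0.2;0 0 0 0 0 0 0.2' >/dev/null;python3 tq.py;python3 -m handwheel '0 0 0 0 0 -0.02 0.2;0 0 0 0 0 0 0.2' >/dev/null;python3 tq.py; python3 -c "
from h import *
snap('wrist','w_r5')"; python3 red.py w_r5|tail -2
```

```text
T [0.22  0.395 0.042] F [-1.9  0.4  5.7] 146.36 58.9
T [ 0.137  0.376 -0.018] F [-1.3 -0.2  6. ] 147.26 59.8
w_r5 [260 260  11   6  49] [(0.044, 'r', np.float64(0.0274), np.float64(0.0325), 'ang at rmax', 241, 'line', np.float32(64.0)), (0.068, 'r', np.float64(0.0264), np.float64(0.0302), 'ang at rmax', 212, 'line', np.float32(64.0))]
w_r5 [295 288  25   7 147] [(0.044, 'r', np.float64(0.0171), np.float64(0.0244), 'ang at rmax', 289, 'line', np.float32(53.1)), (0.068, 'r', np.float64(0.0032), np.float64(0.0135), 'ang at rmax', 247, 'line', np.float32(53.1))]
```

```bash
python3 - <<'E'
from h import *
for n in("w_r3","w_r4","w_r5"):
    im,_=load(n); im=im.astype(int); print(n)
    for u in (257,258,259,260,261): print(u,[(int(im[v,u,0]),int(im[v,u,1])) for v in range(256,272)])
ims=[cv2.resize(load(n)[0][240:290,250:290],None,fx=6,fy=6,interpolation=cv2.INTER_NEAREST) for n in("w_r3","w_r4","w_r5")]
cv2.imwrite("pics/c_r5.png",np.hstack(ims)[:,:,::-1])
E
```

```text
w_r3
257 [(195, 192), (195, 191), (193, 192), (196, 192), (192, 191), (193, 194), (190, 192), (193, 193), (192, 190), (193, 192), (199, 194), (182, 179), (156, 155), (184, 180), (202, 199), (196, 193)]
258 [(197, 193), (197, 192), (195, 192), (194, 194), (195, 201), (194, 202), (194, 202), (192, 199), (192, 195), (193, 193), (200, 198), (149, 146), (40, 40), (112, 109), (182, 179), (197, 195)]
259 [(197, 194), (196, 194), (197, 198), (184, 179), (180, 148), (190, 156), (188, 154), (187, 150), (189, 163), (193, 187), (205, 204), (146, 144), (0, 0), (43, 42), (150, 147), (196, 194)]
260 [(199, 196), (195, 193), (191, 188), (157, 122), (154, 7), (182, 19), (182, 22), (181, 14), (185, 78), (195, 171), (195, 198), (129, 126), (0, 0), (74, 73), (168, 165), (196, 195)]
261 [(201, 197), (197, 194), (192, 190), (151, 122), (141, 0), (182, 0), (178, 0), (180, 0), (183, 40), (194, 158), (180, 187), (100, 96), (0, 0), (100, 98), (183, 181), (199, 198)]
w_r4
257 [(192, 189), (193, 191), (194, 192), (198, 196), (181, 179), (128, 127), (89, 89), (154, 152), (200, 196), (193, 189), (193, 192), (193,
[... 1077 characters left out ...]
(81, 92), (174, 182), (194, 202), (193, 196), (191, 191), (191, 190), (193, 190), (192, 190), (196, 193), (194, 192), (196, 193)]
259 [(194, 191), (194, 194), (176, 180), (108, 98), (64, 0), (128, 72), (185, 152), (192, 167), (190, 165), (190, 183), (193, 192), (192, 190), (195, 190), (194, 190), (196, 192), (196, 193)]
260 [(194, 192), (198, 196), (181, 181), (137, 101), (141, 0), (179, 16), (189, 50), (183, 57), (186, 89), (190, 163), (193, 194), (191, 189), (193, 190), (194, 192), (195, 194), (196, 194)]
261 [(194, 191), (195, 196), (190, 183), (144, 103), (149, 0), (186, 5), (182, 4), (177, 0), (183, 53), (190, 156), (194, 199), (194, 192), (193, 193), (198, 195), (197, 194), (199, 197)]
```

The dial mark still moves relative to the gripper (rows 268, 262, 260), so the tester isn't being dragged and the stop isn't reached. I'll keep stepping and track both.

```bash
cat > tick.py <<'E'
from h import *
import sys
im,_=snap("wrist",sys.argv[1]); im=im.astype(float)
w=lambda x:float((np.arange(250,275)*x).sum()/x.sum())
blk=np.clip(150-im[250:275,257:259].max(2),0,None).sum(1); red=np.clip(im[250:275,262,0]-im[250:275,262,1]-60,0,None)
print("tick row",round(w(blk),2) if blk.sum() else None,"red row",round(w(red),2))
E
python3 -m handwheel '0 0 0 0 0 -0.02 0.2;0 0 0 0 0 0 0.2' >/dev/null;python3 tq.py;python3 tick.py a1;python3 -m handwheel '0 0 0 0 0 -0.02 0.2;0 0 0 0 0 0 0.2' >/dev/null;python3 tq.py;python3 tick.py a2
```

```text
T [ 0.158  0.4   -0.224] F [-1.6  0.1  6.3] 148.1 60.6
tick row 259.24 red row 261.26
T [ 0.077  0.533 -0.239] F [-3.2  0.2  6.1] 148.98 61.5
tick row 259.0 red row 261.23
```

Torque jumped to −0.23 N·m and the tick stopped moving, so the knob is at the zero stop. Releasing and rising.

```bash
python3 -m handwheel '0 0 0 0 0 0 0.5;0 0 0 0 0 0 0.5;0 0 0 0 0 0 0.5;0 0 -0.5 0 0 0 0.5;0 0 -1 0 0 0 0.5'; python3 -m handwheel '0 0 -1 0 0 0.2 0.5;0 0 -1 0 0 0.2 0.5;0 0 -0.5 0 0 0.2 0.5;0 0 0 0 0 0.2 0.5;-0.5 0 0 0 0 0.2 0.5'>/dev/null; python3 -m handwheel '-0.8 0 0 0 0 0.2 0.5;-0.5 0 0 0 0 0 0.5;0 0 0 0 0 0 0.5'; python3 - <<'E'
from h import *
im,cm=snap("wrist","w_z"); s=read_state(); print(s["eef_pos"],s["eef_rot"][:,0],s["q"])
u=proj("wrist",[.4625,-.131,.046],cm).astype(int); print(u)
x0=max(0,u[0]-75);y0=max(0,u[1]-60)
a=cv2.resize(im[y0:y0+120,x0:x0+150],(500,400),interpolation=cv2.INTER_CUBIC); b=cv2.resize(im,(300,188))
o=np.zeros((400,800,3),np.uint8); o[:,:500]=a; o[:188,500:]=b; cv2.imwrite("pics/z.png",o[:,:,::-1])
E
```

```text
t: 21.18
eef_pos: [0.4618, -0.1314, 0.0958]
eef_rot: [[-0.859, 0.511, -0.002], [0.511, 0.859, 0.001], [0.002, 0.0, -1.0]]
ft_force: [0.1, -0.8, 0.4]
opening: 0.0429
t: 22.18
eef_pos: [0.4755, -0.1848, 0.1707]
eef_rot: [[-0.092, 0.996, 0.0], [0.996, 0.092, 0.0], [0.0, 0.0, -1.0]]
ft_force: [0.6, 0.7, -0.6]
opening: 0.0429
[ 0.4755 -0.1837  0.1706] [-0.0924  0.9957  0.0006] [ 62.9085   7.16   -47.3354 106.019    5.5925  69.2163  19.1102]
[314 118]
```

View pics/z.png

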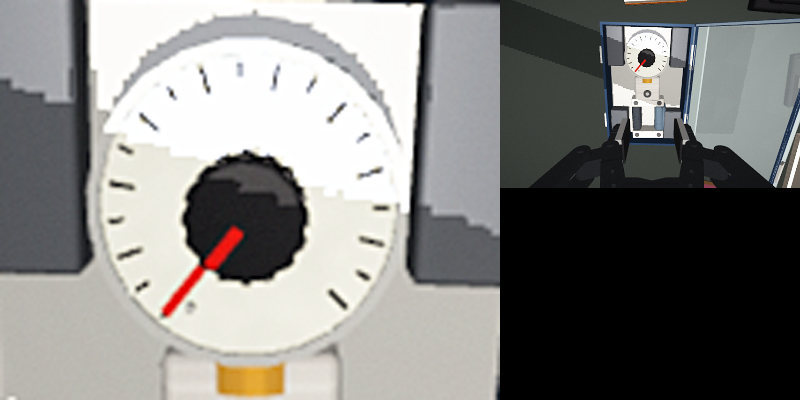

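The red needle covers the black zero needle at (165,312), and the tester still sits squarely between the pads. Next is the lid; first I'll check where the mug and punch stand behind it.

```bash
python3 - <<'E'
from h import *
print("mug top",onz("scene",258,262,.10),"mug base",onz("scene",260,290,.0),"punch",onz("scene",185,215,.05),"mic base",onz("scene",250,231,.03))
E
python3 -m handwheel '-0.5 0 -1 0 0 0 0;-0.4 0 -1 0 0 0 0;0 0.8 -0.2 0 0 0 0;0 0.8 0 0 0 0 0;0 0.8 0 0 0 0 0'
```

```text
mug top [0.7617 0.1369 0.1   ] mug base [0.782  0.1493 0.    ] punch [ 0.7712 -0.1535  0.05  ] mic base [0.6827 0.013  0.03  ]
t: 22.85
eef_pos: [0.5505, -0.2028, 0.2369]
eef_rot: [[-0.094, 0.996, 0.0], [0.996, 0.094, 0.0], [0.0, 0.0, -1.0]]
ft_force: [0.2, 1.0, 0.3]
opening: -0.0001
```

```bash
python3 -m handwheel '0 1 0 0 0 0 0;0 1 0 0 0 0 0;0 1 0 0 0 0 0;0 1 0 0 0 0 0;0 0.9 0 0 0 0 0' ; python3 -m handwheel '0 0 0 0 0 0 0;0 0 1 0 0 0 0;0 0 1 0 0 0 0;0 0 1 0 0 0 0;0 0 0.8 0 0 0 0'; python3 tq.py
```

```text
t: 23.48
eef_pos: [0.6971, -0.1891, 0.2366]
eef_rot: [[-0.094, 0.996, -0.0], [0.996, 0.094, 0.001], [0.001, 0.0, -1.0]]
ft_force: [0.3, 0.6, 0.2]
opening: -0.0002
t: 24.1
eef_pos: [0.6948, -0.1906, 0.1217]
eef_rot: [[-0.092, 0.996, -0.001], [0.996, 0.092, 0.0], [0.0, -0.001, -1.0]]
ft_force: [-0.3, 0.1, 0.4]
opening: -0.0
T [-0.014 -0.012 -0.018] F [-0.3  0.1  0.4] 95.29 3.2
```

```bash
python3 -m handwheel '0 -0.5 0 0 0 0 0;0 -0.5 0 0 0 0 0;0 -0.5 0 0 0 0 0;0 -0.5 -0.1 0 0 0 0;0 -0.5 -0.2 0 0 0 0'; python3 -m handwheel '0 -0.5 -0.2 0 0 0 0;0 -0.5 -0.2 0 0 0 0;0 -0.5 0 0 0 0 0;0 -0.5 0 0 0 0 0'
```

```text
t: 24.72
eef_pos: [0.6265, -0.1961, 0.1373]
eef_rot: [[-0.094, 0.996, 0.014], [0.996, 0.094, -0.001], [-0.003, 0.014, -1.0]]
ft_force: [10.1, 3.0, 19.1]
opening: -0.0003
t: 25.22
eef_pos: [0.571, -0.2005, 0.1541]
eef_rot: [[-0.095, 0.995, 0.023], [0.995, 0.095, -0.004], [-0.006, 0.023, -1.0]]
ft_force: [6.1, 4.5, 31.1]
opening: -0.0
```

The upward force of 31 N suggests the lid edge is catching under the knuckles, so I'm raising the tool.

```bash
python3 -m handwheel '0 0 -0.3 0 0 0 0;0 0 0 0 0 0 0'; python3 - <<'E'
from h import *
for c in ("scene","side"):
    im,cm=snap(c,c+"1"); a=load(c+"0")[0]
    d=np.abs(im.astype(int)-a).max(2)>40; v,u=np.where(d); print(c,u.min(),u.max(),v.min(),v.max())
s=read_state(); print(s["ft_force"],s["eef_pos"])
E
```

```text
t: 25.48
eef_pos: [0.5614, -0.2032, 0.1534]
eef_rot: [[-0.091, 0.996, 0.001], [0.996, 0.091, -0.002], [-0.002, 0.001, -1.0]]
ft_force: [1.1, -0.3, 1.1]
opening: 0.0
scene 168 416 0 240
side 281 614 0 287
[-0.0419  0.0178  7.1327] [ 0.5616 -0.2032  0.1528]
```

```bash
python3 -m handwheel '0 0 -0.5 0 0 0 0;0 -0.4 0 0 0 0 0;0 -0.4 0 0 0 0 0'; python3 -m handwheel '0 -0.4 0 0 0 0 0;0 -0.4 0 0 0 0 0;0 0 0 0 0 0 0'
```

```text
t: 25.95
eef_pos: [0.5368, -0.2051, 0.1669]
eef_rot: [[-0.091, 0.996, -0.001], [0.996, 0.091, 0.001], [0.001, -0.001, -1.0]]
ft_force: [-0.1, -0.4, 0.2]
opening: 0.0001
t: 26.32
eef_pos: [0.5126, -0.2082, 0.1673]
eef_rot: [[-0.09, 0.996, -0.001], [0.996, 0.09, -0.001], [-0.001, -0.001, -1.0]]
ft_force: [-0.4, 0.0, 0.3]
opening: -0.0003
```

No contact now, so the lid should have fallen past. I'll back off upward, wait, and check it in the images numerically.

```bash
python3 -m handwheel '0 0 -1 0 0 0 0;0 -1 -1 0 0 0 0;0 -1 -1 0 0 0 0;0 -1 0 0 0 0 0;0 -1 0 0 0 0 0'>/dev/null; python3 -m handwheel '0 -1 0 0 0 0 0;-1 -1 0 0 0 0 0;-1 -1 0 0 0 0 0;-1 -1 0 0 0 0 0;-1 0 0 0 0 0 0';python3 -m handwheel '-1 0 0 0 0 0 0;0 0 0 0 0 0 0;0 0 0 0 0 0 0;0 0 0 0 0 0 0;0 0 0 0 0 0 0'
python3 - <<'E'
from h import *
from case import T,r
sc,cs=snap("scene","scene2"); si,cd=snap("side","side2"); snap("wrist","w_end")
a=load("scene0")[0].astype(int); b=load("side0")[0].astype(int)
def lid(th): # free edge inner (bottom-of-shell) and outer corners
    t=np.array([-np.cos(th),np.sin(th)]); n=np.array([np.sin(th),np.cos(th)]); h=np.array([.0725,.045])
    return [h+.145*t, h+.145*t+.036*n, h+.036*n]
for th in (2.2,0.):
  for cam,im0,im,cm in (("scene",a,sc,cs),("side",b,si,cd)):
    for P in lid(th):
        for y in (-.1,0,.1):
            u=proj(cam,T(r.x,(P[0],y,P[1])),cm); k=u.astype(int)
            print(th,cam,k,"before",im0[k[1]-1:k[1]+2,k[0]-1:k[0]+2].mean((0,1)).round(),"now",im[k[1]-1:k[1]+2,k[0]-1:k[0]+2].mean((0,1)).round())
E
```

```text
t: 27.58
eef_pos: [0.2837, -0.3505, 0.2576]
eef_rot: [[-0.087, 0.996, -0.001], [0.996, 0.087, -0.001], [-0.001, -0.001, -1.0]]
ft_force: [0.6, -0.9, 0.6]
opening: -0.0002
t: 28.2
eef_pos: [0.2888, -0.3782, 0.2577]
eef_rot: [[-0.092, 0.996, -0.0], [0.996, 0.092, -0.001], [-0.001, -0.0, -1.0]]
ft_force: [0.6, -0.4, -0.3]
opening: -0.0002
2.2 scene [186 139] before [46. 56. 66.] now [53. 56. 52.]
2.2 scene [210 153] before [53. 63. 75.] now [53. 56. 52.]
2.2 scene [236 168] before [ 83.  95. 107.] now [23. 31. 42.]
2.2 scene [180 150] before [94. 94. 92.] now [54. 52. 49.]
2.2 scene [204 164] before [116. 122. 120.] now [53. 56. 52.]
2.2 scene [230 180] before [105. 110. 109.] now [53. 56. 54.]
2.2 scene [210 162] before [169. 177. 176.] now [53. 56. 52.]
2.2 scene [232 176] before [162. 170. 169.] now [53. 56. 54.]
2.2 scene [256 190] before [83. 87. 87.] now [54. 57. 54.]
2.2 side [357 128] before [171. 130.  90.] now [202. 149.  96.]
2.2 side [344 138] before [113. 120. 118.] now [57. 58. 52.]
2.2 side [328 148] before [119. 125. 122.] now [58. 58. 53.]
2.2 side [351 131] before [133
[... 739 characters left out ...]
 56. 52.] now [124. 130. 128.]
0.0 scene [236 157] before [153. 153. 150.] now [150. 157. 159.]
0.0 scene [261 171] before [93. 94. 98.] now [152. 157. 158.]
0.0 side [405 172] before [45. 51. 54.] now [61. 66. 67.]
0.0 side [393 184] before [41. 47. 55.] now [50. 55. 61.]
0.0 side [379 197] before [59. 64. 69.] now [55. 60. 64.]
0.0 side [406 164] before [59. 61. 53.] now [135. 140. 132.]
0.0 side [394 176] before [88. 89. 87.] now [162. 165. 159.]
0.0 side [380 189] before [189. 187. 174.] now [182. 186. 176.]
0.0 side [374 152] before [63. 63. 55.] now [96. 98. 90.]
0.0 side [361 163] before [137. 142. 133.] now [116. 120. 111.]
0.0 side [346 174] before [124. 130. 122.] now [87. 90. 83.]
```

```bash
python3 - <<'E'
from h import *
from case import T,r
sc,cs=load("scene2"); si,cd=load("side2"); a=load("scene0")[0]; b=load("side0")[0]
for th in (0,.04,.08):
    P=[.0725-.145*np.cos(th)+.036*np.sin(th),.045+.145*np.sin(th)+.036*np.cos(th)]
    print(th,[proj("scene",T(r.x,(P[0],y,P[1])),cs).round(1) for y in(-.06,0,.06)],[proj("side",T(r.x,(P[0],y,P[1])),cd).round(1) for y in(-.06,0,.06)])
for y in (-.06,0,.06):
    u,v=proj("scene",T(r.x,(-.0725,y,.081)),cs); u=int(round(u)); v=int(v); print("scene",u,v,[(w,int(sc[w,u].sum()//3)) for w in range(v-9,v+8)])
for n,x,y,im0,im1 in (("scene",0,0,a,sc),("side",0,0,b,si)):
    d=(np.abs(cv2.GaussianBlur(im0,(5,5),0).astype(int)-cv2.GaussianBlur(im1,(5,5),0)).max(2)>30).astype(np.uint8)
    k,l,st,ce=cv2.connectedComponentsWithStats(d)
    print(n,[list(map(int,s)) for s in st[1:] if s[4]>15])
E
```

```text
0 [array([253.8, 126.1]), array([267.4, 133.1]), array([281.6, 140.3])] [array([401.9, 169.3]), array([394.4, 176.4]), array([386.4, 184. ])]
0.04 [array([253.3, 125. ]), array([267., 132.]), array([281.2, 139.2])] [array([401.7, 167.9]), array([394.2, 175. ]), array([386.3, 182.5])]
0.08 [array([252.7, 123.9]), array([266.5, 130.9]), array([280.7, 138.2])] [array([401.5, 166.5]), array([394. , 173.6]), array([386., 181.])]
scene 254 126 [(117, 36), (118, 34), (119, 33), (120, 38), (121, 35), (122, 39), (123, 34), (124, 35), (125, 35), (126, 106), (127, 161), (128, 160), (129, 156), (130, 176), (131, 178), (132, 168), (133, 155)]
scene 267 133 [(124, 35), (125, 36), (126, 34), (127, 36), (128, 33), (129, 50), (130, 53), (131, 52), (132, 59), (133, 140), (134, 181), (135, 168), (136, 163), (137, 161), (138, 162), (139, 162), (140, 154)]
scene 282 140 [(131, 54), (132, 55), (133, 52), (134, 53), (135, 53), (136, 53), (137, 52), (138, 54), (139, 54), (140, 71), (141, 158), (142, 176), (143, 168), (144, 164), (145, 181), (146, 176), (147, 170)]
scene [[202, 0, 28, 20, 282], [225, 0, 34, 
[... 290 characters left out ...]
 173, 25, 18, 248], [343, 189, 28, 52, 848]]
side [[441, 0, 107, 127, 4792], [543, 0, 25, 42, 540], [569, 0, 4, 8, 25], [575, 0, 65, 86, 2191], [560, 33, 5, 6, 17], [568, 34, 15, 13, 117], [519, 38, 13, 21, 196], [543, 42, 16, 32, 189], [523, 62, 5, 6, 22], [516, 72, 11, 6, 39], [509, 82, 8, 8, 44], [571, 88, 12, 12, 91], [560, 102, 19, 30, 216], [511, 111, 5, 6, 26], [505, 119, 8, 7, 44], [502, 126, 8, 13, 68], [321, 128, 48, 58, 1451], [510, 136, 55, 32, 641], [500, 141, 5, 11, 31], [349, 152, 60, 35, 978], [385, 176, 6, 4, 16], [365, 178, 7, 9, 46], [382, 184, 9, 9, 38], [473, 187, 41, 35, 586], [516, 198, 12, 27, 214], [280, 226, 66, 30, 864], [442, 249, 7, 9, 40], [443, 284, 12, 8, 57]]
```

The lid's free edge matches the fully shut prediction within 0.3 px. Differences from the first pictures show only the arm, the lid/case and the tester's old place, so I'm handing in.

```bash
python3 -c "
from cell import *
print(job_done())"
```

```text
the job is handed in; nothing more can be done
None
```

The smaller tester is in its case, dial up; the red peak needle is back at its zero stop, and the clear lid is shut. I handed the job in at about 28 s.

- **Placing:** I lowered the tester until it touched the bed and only then released it. It sat square between the four pads.
- **Knob:** I turned it about 106° anticlockwise until the stop showed as a −0.23 N·m reaction. After release, the red needle covered the black zero needle.
- **Lid:** I pushed it forward from behind until it fell shut. In the last scene picture its free edge is within about 0.3 px of where a fully shut lid should be.
- **Bystanders:** Comparing the first and last scene and side pictures shows changes only at the arm, the case and lid, and the tester's old spot.

**Checks that disagreed:**
- **Knob angle:** my early estimates ranged from 95° to 104°, so I relied on the stop torque and the needle overlap.
- **Upward force on the lid push:** it reached about 31 N, probably from the lid edge catching under the gripper knuckles. That is below the 40 N limit, but I only read the force at the end of each move. It dropped to about 1 N when I raised the tool.
- **After closing:** the lid and bystander checks were numerical, since I had used all 12 picture views. I did not re-check the needle through the shut lid.

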